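Load and level the bench scale

TASK

Count two of the three white card packs onto the deck of the bench scale, standing upright, and leave the third standing on the bench. Then grip the levelling knob, press it down so the sprung corner of the scale is fully home, turn it until the bubble sits centred between its two lines with the corner pressed home, and finish still holding the knob pressed down like that. Leave the tape measure and the tape rolls where they are.

Things in the scene. Friction and masses are not known exactly. Their poses are not given: they have to be found in the camera images.
- pack_0: one of three identical wrapped white card packs, a block 71 x 53 x 64 mm tall (0.11 kg), standing on the bench; origin at the centre of its underside, x along the 71 mm side, y along the 53 mm side, z up
- pack_1: one of three identical wrapped white card packs, a block 71 x 53 x 64 mm tall (0.11 kg), standing on the bench; origin at the centre of its underside, x along the 71 mm side, y along the 53 mm side, z up
- pack_2: one of three identical wrapped white card packs, a block 71 x 53 x 64 mm tall (0.11 kg), standing on the bench; origin at the centre of its underside, x along the 71 mm side, y along the 53 mm side, z up
- deck_top (a point): centre of the top of the scale's aluminium deck, 220 (x) x 250 (y) mm, about 50 mm above the bench. x points away from the robot, y to the hinged edge (hinge line at y +0.110), z up. Stand packs with their middles at x -0.040 to 0.080, y -0.090 to 0.090; the strip at x -0.093 carries the spirit level
- scale_base: grey housing of the bench scale, fixed to the bench and turned by up to 0.25 rad about z; origin on the bench under the middle of the deck, x away from the robot, y to the hinged edge
- knob_flange (a point): centre of the flat top of the black levelling knob's flange (64 mm across), on its axis; x 0, y -0.170, z +0.017 in deck_top axes. On it stands a wing, a bar 12 mm thick, 50 long, 26 mm high, to pinch from above with the fingertips down on the flange. The axes turn with the knob; the wing runs along (-0.783, 0.622, 0) in them
- foot_knob (a joint): turn of the knob in rad, 0 at the start, growing CLOCKWISE seen from above, stops at -0.5 and 2.2; stays where left (friction 0.12 N m). Clockwise raises the knob's corner, 4.2 mm per rad, and moves the bubble about 12 mm per rad towards the knob (negative). Level, with the corner pressed home, lies 0.4 to 1.5 rad clockwise of the start, different every time
- corner (a joint): how far the sprung knob corner is pressed down, as the deck's angle about its hinge: 0 released (a spring lifts it), 0.015 rad home on a firm stop, 4.2 mm down at the knob. About 3 N on the knob starts it and 7 N brings it home (less with packs on); push with 10 to 20 N; the force tells more than this noisy value. The bubble reads true only while it is home
- bubble (a joint): place in m of the white bubble (14 mm long) along the spirit level: 0 centred, positive away from the knob, ends at +-0.026. It climbs to the higher end, 0.8 mm per mrad of slope, and takes about 1.5 s to settle. Between the two black lines (20 mm apart inside) it is within 3 mm of 0. With the corner released it reads 12 mm too near the knob (negative)
- vial_mid (a point): middle of the spirit level between its two black lines, at x -0.093 in deck_top axes; the level runs along y, 72 mm long inside, and stands 14 mm above the deck
- tape_measure: black tape measure, 66 x 78 x 37 mm, a bystander to leave alone; origin at the centre of its underside
- small_tape: small white roll of tape lying flat, 48 mm across, 19 mm high, a bystander to leave alone; origin at the centre of its underside
- spare_tape: brown roll of packing tape lying flat, 80 mm across, 40 mm high, a bystander to leave alone; origin at the centre of its underside
Things that resemble listed ones, but are neither listed nor needed, are in the scene too. Leave any green or yellow look-alike of the pack_0 alone.

How it is judged (in metres and radians):
On the way, in this order (a step that is already met when the one before it is completed fails the run):
1. two packs stand on the deck and the third stands on the bench, the knob's corner not yet pressed home ((((x of pack_1 in the frame of deck_top between -0.085 and 0.11 m and y of pack_1 in the frame of deck_top between -0.125 and 0.125 m and z of pack_1 in the frame of deck_top between -0.006 and 0.006 m and angle between pack_1's own z axis and vertical below 0.12 rad) and (x of pack_2 in the frame of deck_top between -0.085 and 0.11 m and y of pack_2 in the frame of deck_top between -0.125 and 0.125 m and z of pack_2 in the frame of deck_top between -0.006 and 0.006 m and angle between pack_2's own z axis and vertical below 0.12 rad) and height (world z) of pack_0 below 0.02 m and angle between pack_0's own z axis and vertical below 0.1 rad) or ((x of pack_0 in the frame of deck_top between -0.085 and 0.11 m and y of pack_0 in the frame of deck_top between -0.125 and 0.125 m and z of pack_0 in the frame of deck_top between -0.006 and 0.006 m and angle between pack_0's own z axis and vertical below 0.12 rad) and (x of pack_2 in the frame of deck_top between -0.085 and 0.11 m and y of pack_2 in the frame of deck_top between -0.125 and 0.125 m and z of pack_2 in the frame of deck_top between -0.006 and 0.006 m and angle between pack_2's own z axis and vertical below 0.12 rad) and height (world z) of pack_1 below 0.02 m and angle between pack_1's own z axis and vertical below 0.1 rad) or ((x of pack_0 in the frame of deck_top between -0.085 and 0.11 m and y of pack_0 in the frame of deck_top between -0.125 and 0.125 m and z of pack_0 in the frame of deck_top between -0.006 and 0.006 m and angle between pack_0's own z axis and vertical below 0.12 rad) and (x of pack_1 in the frame of deck_top between -0.085 and 0.11 m and y of pack_1 in the frame of deck_top between -0.125 and 0.125 m and z of pack_1 in the frame of deck_top between -0.006 and 0.006 m and angle between pack_1's own z axis and vertical below 0.12 rad) and height (world z) of pack_2 below 0.02 m and angle between pack_2's own z axis and vertical below 0.1 rad)) and value of joint corner below 0.011 rad), for 0.3 s.
2. the corner is pressed home by the knob and the bubble has come between its lines (value of joint bubble between -0.003 and 0.003 m and value of joint corner above 0.013 rad and contact force between the fingers and foot_knob above 2 N), for 0.8 s.
At the end, for the whole second after the job is handed in: Exactly two packs stand upright on the deck (middles on the deck behind the spirit level), the third stands on the bench; the gripper's fingers press the knob with the corner home (joint corner above 0.013 rad), the bubble within 3 mm of centre, the knob at rest (all of step 2 and (((x of pack_1 in the frame of deck_top between -0.085 and 0.11 m and y of pack_1 in the frame of deck_top between -0.125 and 0.125 m and z of pack_1 in the frame of deck_top between -0.006 and 0.006 m and angle between pack_1's own z axis and vertical below 0.12 rad) and (x of pack_2 in the frame of deck_top between -0.085 and 0.11 m and y of pack_2 in the frame of deck_top between -0.125 and 0.125 m and z of pack_2 in the frame of deck_top between -0.006 and 0.006 m and angle between pack_2's own z axis and vertical below 0.12 rad) and height (world z) of pack_0 below 0.02 m and angle between pack_0's own z axis and vertical below 0.1 rad) or ((x of pack_0 in the frame of deck_top between -0.085 and 0.11 m and y of pack_0 in the frame of deck_top between -0.125 and 0.125 m and z of pack_0 in the frame of deck_top between -0.006 and 0.006 m and angle between pack_0's own z axis and vertical below 0.12 rad) and (x of pack_2 in the frame of deck_top between -0.085 and 0.11 m and y of pack_2 in the frame of deck_top between -0.125 and 0.125 m and z of pack_2 in the frame of deck_top between -0.006 and 0.006 m and angle between pack_2's own z axis and vertical below 0.12 rad) and height (world z) of pack_1 below 0.02 m and angle between pack_1's own z axis and vertical below 0.1 rad) or ((x of pack_0 in the frame of deck_top between -0.085 and 0.11 m and y of pack_0 in the frame of deck_top between -0.125 and 0.125 m and z of pack_0 in the frame of deck_top between -0.006 and 0.006 m and angle between pack_0's own z axis and vertical below 0.12 rad) and (x of pack_1 in the frame of deck_top between -0.085 and 0.11 m and y of pack_1 in the frame of deck_top between -0.125 and 0.125 m and z of pack_1 in the frame of deck_top between -0.006 and 0.006 m and angle between pack_1's own z axis and vertical below 0.12 rad) and height (world z) of pack_2 below 0.02 m and angle between pack_2's own z axis and vertical below 0.1 rad)) and velocity of joint foot_knob between -0.1 and 0.1 rad/s); the arm keeps its last pose, push and grip.
It fails at once if the tape measure was pushed more than 30 mm (distance of tape_measure from where it was at the start of the episode above 0.03 m).
It fails at once if the small tape roll was pushed more than 30 mm (distance of small_tape from where it was at the start of the episode above 0.03 m).
It fails at once if the packing tape was pushed more than 30 mm (distance of spare_tape from where it was at the start of the episode above 0.03 m).
It also fails if it takes over 67 s, if anything falls off the work surface, if the arm or the gripper's body presses on something with over 40 N, if the wrist force passes 120 N, or if a joint passes its speed limit or range.

ROBOT

A 6-joint arm with a two-finger parallel gripper is mounted at the origin on a cart in front of the work surface, level with it; the furniture and walls round the work are solid. World frame = base frame: x ahead of the robot, y to its left, z up, the work surface at z = 0. Lengths are in mm, angles in rad, forces in N, time in s.
With the tool pointing down it reaches from about 300 to 775 mm from the base axis. Payload 14.6 kg.
Tool frame: the origin (TCP) lies where the fingers leave the gripper's body, on its centre line; the fingertips stand 97 mm ahead of it and the grasp point (between the pads) lies ahead of it (grip_depth is the z of the grasp point in the tool frame, in mm); z points along the fingers, y is the line along which they close (so a half turn about z gives the same grasp; the last joint's range is limited). The gripper opens to 94 mm and grips with 3 to 60 N. Pads are 16 mm wide; open, the fingers measure 119 mm over their backs; the gripper's body (75 mm by 177 mm) begins 78 mm behind the grasp point.
Start: joints at [1.243, 0.3, 1.521, -0, 1.321, -0.067], TCP at [141.817, 531.392, 302.646] pointing down, gripper open.
Joint ranges: [-3.03, 3.03], [-0.79, 2.21], [0.23, 2.52], [-1.04, 4.18], [0, 3.07], [-2.55, 2.55]. Speed limits (rad/s): [2.22, 2.22, 2.57, 3.14, 3.14, 3.14].

INTERFACE

Orientations are given as [roll, pitch, yaw] about the fixed x, y, z axes, in that order (R = Rz(yaw) Ry(pitch) Rx(roll)).
In Python, from cell import read_state, camera, sign_off, regions_of, spot_point, grip_depth gives the robot as it stands. The module is installed in compiled form; this text tells all that it offers.
- The arm moves only by the tool send_rows, never from a script. Its argument "series" is a list of rows, each a list of 3 entries, a list of its own where there are three numbers: the shift along the world's x, y, z in mm, then the turn about the world's z in degrees, then the closure, from -1 (fully open) to 1 (shut), so that 0 is half open. A call has 1 to 12 rows; each row shifts and turns the commanded pose from where the row before left it; what a row does not reach is not made up. A row lasts 1/10 s, in which the tool goes at most 50 mm and 8.59 degrees, less where a joint would pass 70% of its speed; a pose out of reach is approached as far as the arm can. A call is refused whole if a number of a shift passes 50 or a number of a turn 8.59, either way. A call with a gripper value outside its range is refused whole. The fingers move at their own pace and stop on an object; "squeeze" is the grip in N (left out, the last holds). Time passes only in rows, so rows that do not move let the fingers close. It gives the time, the measured TCP pose, the force, the opening and the grip force at its end, in the units of the state.
- read_state(): the state, without advancing time (a new reading comes with each control period).
- camera(name): name is "scene" or "top" or "wrist"; returns a dict with "color" (420x560x3 uint8, blue, green, red), "fx", "fy", "cx", "cy" (pixels), "camera_from_world" (4x4, takes a point from world to camera coordinates). Camera axes: x right, y down, z forward; pixel columns grow to the right and rows downward; lengths in mm; the calibration is good to about 2 mm. A picture is of the moment at which its call begins. There is no depth.
- sign_off(): hands the job in; it is judged then, once.
Trained networks look in a picture, given as the dict that the camera call returned (one of the last four; its "shot" number tells which), for a name from the list of things; names that differ only in an ending like _2 or _b are one class to them, and where a whole thing is asked for, a point or a joint stands for the part that bears it (a point fixed in the world has none). Each returns a list of dicts, best first, with "confidence" (0 to 1); they miss things now and then, are a little off and sometimes report something else, mostly with a low value. They report only what shows in the picture. A call takes as long as a camera call. They do not tell look-alikes from the thing itself.
- regions_of(thing, picture): "mask" (420x560 bool, what is visible of it).
- spot_point(thing, picture): "point" ([x, y, z] in mm, in the coordinates of the camera as it stood for that picture, good to about 4 mm: a listed point, or the origin of a listed thing).
The state is a dict: "clock": time; "joints": joint angles; "qd": joint speeds; "effort": joint torques, N m; "eef_pos": TCP position; "eef_rot": TCP orientation; "wrist_force": force on the tool from outside, world axes, zero at the start; "moment": the same for the moment, N m; "finger_gap": finger opening in mm; "finger_force": force on a finger pad.
Only numpy, scipy, OpenCV 4.12 (cv2) and the standard library are available. Lean on these libraries where they do the work, as an engineer would, in place of code of your own. Each camera call takes 0.05 s, during which the arm holds its last target. There are 200 camera calls.

## Working session

There is one attempt and no reset: what is moved stays moved. The work goes in short steps, Python scripts to look and compute and a tool call to move; the robot and the scene stay as the last step left them, time stands still between calls to the robot, and variables do not carry over. Pictures are saved under pics/ and viewed, at most 10 in all, crops included, and the job is handed in when it is done.

Besides the shell and the picture viewer there is one more tool, called after "Emit:" by a JSON object that holds its "method" and its "body", one argument or row to a line. send_rows: Moves the arm, as the interface text tells. Its arguments: {"type":"object","properties":{"series":{"type":"array"},"squeeze":{"type":"number"}},"required":["series"]}

```bash
mkdir -p pics; cat > h.py <<'E'
import numpy as np, cv2
from cell import *
def w(pic,p):
    T=np.linalg.inv(pic["camera_from_world"]); return (T@np.r_[p,1])[:3]
def px(pic,P):
    c=(pic["camera_from_world"]@np.r_[P,1])[:3]; return np.array([pic["fx"]*c[0]/c[2]+pic["cx"],pic["fy"]*c[1]/c[2]+pic["cy"]])
def ray(pic,u,z):
    T=np.linalg.inv(pic["camera_from_world"]); d=T[:3,:3]@np.array([(u[0]-pic["cx"])/pic["fx"],(u[1]-pic["cy"])/pic["fy"],1]); o=T[:3,3]
    return o+d*(z-o[2])/d[2]
E
python3 - <<'E'
from h import *
s=read_state(); print(s, grip_depth)
a=camera("top"); b=camera("scene")
cv2.imwrite("pics/top.png",a["color"]);cv2.imwrite("pics/scene.png",b["color"])
for n,p in(("top",a),("scene",b)):
  for t in ["pack_0","deck_top","knob_flange","vial_mid","scale_base","tape_measure","small_tape","spare_tape"]:
    print(n,t,[(np.round(w(p,d["point"])).tolist(),np.round(px(p,w(p,d["point"]))).tolist(),round(d["confidence"],2)) for d in spot_point(t,p)])
E
```

```text
{'clock': 0.0, 'joints': array([ 1.24339762e+00,  3.00516731e-01,  1.52159632e+00, -9.62406294e-06,
        1.32064133e+00, -6.66114349e-02]), 'qd': array([-0.00068507, -0.00072862, -0.00225958, -0.0001494 , -0.0015118 ,
        0.00089291]), 'effort': array([-3.41002451e-03, -5.31813097e+01, -3.52733731e+01,  7.07258773e-02,
        2.44798616e-02, -1.35742207e-04]), 'eef_pos': array([141.77744131, 531.26552995, 302.0547721 ]), 'eef_rot': array([-3.14043288e+00, -6.80263845e-05,  2.88080773e+00]), 'wrist_force': array([ 0.1977925 , -0.4117037 ,  1.70650333]), 'moment': array([ 0.02904844, -0.0012722 ,  0.01258624]), 'finger_force': 0.0, 'finger_gap': 94.0234647442074} 78.39999999999999
top pack_0 [([560.0, 144.0, -3.0], [235.0, 186.0], 0.94), ([451.0, 388.0, 0.0], [165.0, 215.0], 0.84), ([588.0, 435.0, -0.0], [154.0, 176.0], 0.68), ([603.0, 289.0, -0.0], [195.0, 173.0], 0.67), ([454.0, 227.0, 1.0], [210.0, 215.0], 0.65)]
top deck_top [([549.0, -115.0, 52.0], [309.0, 189.0], 0.93)]
top knob_flange [([523.0, -286.0, 69.0], [360.0, 197.0], 0.76), ([604.0, 293.0, 3.0], [194.0, 172.0], 0
[... 491 characters left out ...]
3.0, 190.0], 0.86), ([584.0, 430.0, -5.0], [192.0, 164.0], 0.84), ([453.0, 226.0, -3.0], [203.0, 196.0], 0.81), ([522.0, -284.0, 64.0], [347.0, 227.0], 0.74), ([602.0, 290.0, -0.0], [222.0, 173.0], 0.55)]
scene deck_top [([548.0, -114.0, 47.0], [303.0, 207.0], 0.59)]
scene knob_flange [([520.0, -284.0, 68.0], [346.0, 226.0], 0.89)]
scene vial_mid [([462.0, -99.0, 55.0], [280.0, 215.0], 0.59)]
scene scale_base [([553.0, -114.0, -5.0], [304.0, 221.0], 0.64)]
scene tape_measure [([366.0, -339.0, 3.0], [329.0, 282.0], 0.57), ([455.0, 223.0, -5.0], [204.0, 197.0], 0.42)]
scene small_tape [([360.0, 79.0, -3.0], [213.0, 225.0], 0.72)]
scene spare_tape [([537.0, -508.0, -4.0], [422.0, 278.0], 0.62)]
```

```bash
python3 - <<'E'
import cv2
a=cv2.imread("pics/top.png")[130:280,120:460]
cv2.imwrite("pics/topc.png",cv2.resize(a,None,fx=2.3,fy=2.3,interpolation=cv2.INTER_CUBIC))
E
```

```text
(no output)
```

View pics/topc.png

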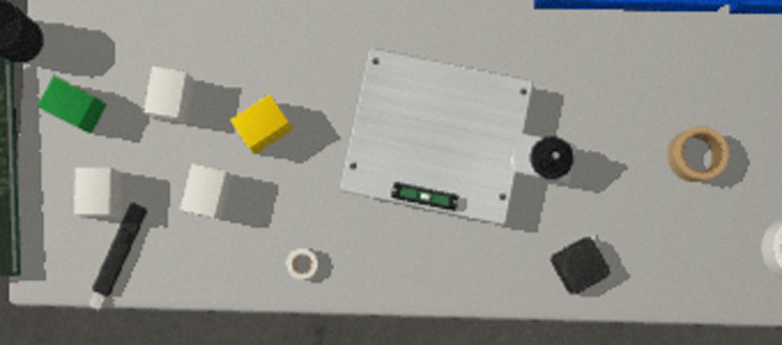

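View pics/scene.png

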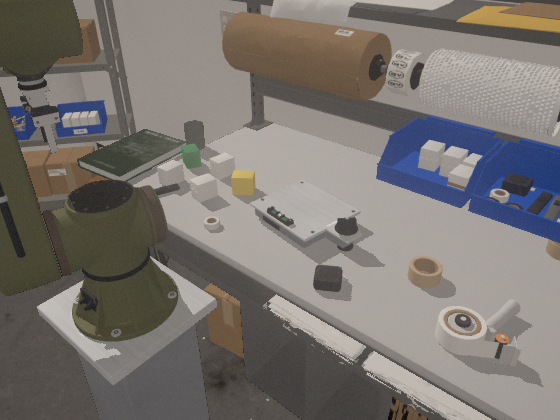

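Emit:
{"method": "send_rows", "body": {
  "series": [
    [[35,-34,-5],0,-1],
    [[35,-34,-5],0,-1],
    [[35,-34,-5],0,-1],
    [[35,-34,-5],0,-1],
    [[35,-34,-5],0,-1],
    [[35,-34,-5],0,-1],
    [[35,-34,-5],0,-1],
    [[35,-34,-5],0,-1],
    [[32,-33,-5],0,-1],
    [[0,0,0],0,-1]
  ]
}}

```text
clock: 1.9
eef_pos: [456.3, 223.0, 256.9]
eef_rot: [-3.141, -0.0, 2.876]
wrist_force: [0.3, -0.5, 0.1]
finger_gap: 93.9
finger_force: 0.0
```

```bash
python3 - <<'E'
from h import *
s=read_state(); print(s["clock"],s["eef_pos"],s["eef_rot"],s["wrist_force"])
a=camera("wrist"); t=camera("top")
cv2.imwrite("pics/w1.png",a["color"])
print(np.linalg.inv(a["camera_from_world"]).round(2).tolist())
for n,p in(("w",a),("t",t)):
  print([(np.round(w(p,d["point"])).tolist(),np.round(px(p,w(p,d["point"]))).tolist(),round(d["confidence"],2)) for d in spot_point("pack_0",p)])
for d in regions_of("pack_0",a):
  m=d["mask"]; g=cv2.cvtColor(a["color"],cv2.COLOR_BGR2HSV); print(d["confidence"],m.sum(),g[m].mean(0).round(),cv2.minAreaRect(np.argwhere(m)[:,::-1].astype(np.float32)))
E
```

```text
1.9 [456.33655777 222.96726113 256.92195647] [-3.14071274e+00 -1.72944890e-04  2.87607227e+00] [ 0.29844352 -0.51241937  0.05095794]
[[0.26, 0.93, 0.26, 381.66], [0.96, -0.25, -0.07, 242.45], [-0.0, 0.27, -0.96, 340.56], [0.0, 0.0, 0.0, 1.0]]
[([448.0, 387.0, 1.0], [452.0, 137.0], 0.92), ([459.0, 222.0, -2.0], [278.0, 194.0], 0.87), ([558.0, 143.0, 5.0], [228.0, 308.0], 0.86), ([604.0, 288.0, 2.0], [378.0, 312.0], 0.69)]
[([558.0, 146.0, 1.0], [235.0, 186.0], 0.92), ([605.0, 289.0, 4.0], [194.0, 172.0], 0.73), ([587.0, 435.0, 0.0], [154.0, 176.0], 0.62), ([454.0, 387.0, 2.0], [165.0, 214.0], 0.54)]
0.76 9901 [ 19.   9. 195.] ((475.413818359375, 148.03448486328125), (104.66490936279297, 105.5389404296875), 79.50852966308594)
0.75 2338 [ 19.  10. 165.] ((374.4237060546875, 312.8783264160156), (65.08304595947266, 49.47853088378906), 84.47245788574219)
0.72 6455 [ 19.   8. 220.] ((278.4914245605469, 205.5095672607422), (98.05424499511719, 68.06246185302734), 86.87786865234375)
0.71 4523 [ 25. 226. 202.] ((229.07969665527344, 328.5237731933594), (74.09762573242188, 100.52281188964844), 43.191261291503906)
0.66 4916 [ 66. 171.  94.] ((518.0, 267.0), (72.0, 82.0), 90.0)
```

View pics/w1.png

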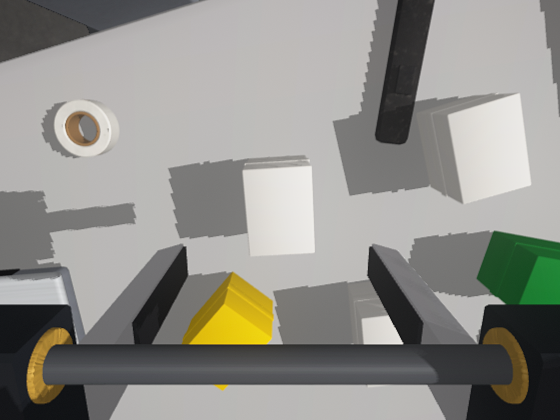

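```bash
python3 - <<'E'
from h import *
a=camera("wrist")
P=np.array([ray(a,u,64)[:2] for u in [(244,167),(312,163),(314,252),(249,256)]])
print(P.round(),P.mean(0))
f=lambda v:np.degrees(np.arctan2(v[1],v[0])).round(1)
print(f(P[1]-P[0]),f(P[2]-P[3]),f(P[0]-P[3]),f(P[1]-P[2]),np.linalg.norm(P[1]-P[0]),np.linalg.norm(P[2]-P[1]))
E
```

```text
[[415. 211.]
 [425. 261.]
 [495. 246.]
 [485. 195.]] [454.60300424 228.15816093]
78.5 78.9 167.0 167.8 51.00912420763187 71.4098468231005
```

Emit:
{"method": "send_rows", "body": {
  "series": [
    [[-1,3,-40],3.4,-1],
    [[-1,2,-40],0,-1],
    [[0,0,-40],0,-1],
    [[0,0,-19],0,-1],
    [[0,0,0],0,-1],
    [[0,0,0],0,1],
    [[0,0,0],0,1],
    [[0,0,0],0,1],
    [[0,0,0],0,1],
    [[0,0,0],0,1]
  ],
  "squeeze": 20
}}

```text
clock: 3.2
eef_pos: [452.0, 231.4, 119.2]
eef_rot: [3.141, 0.001, 2.94]
wrist_force: [-0.0, -0.4, 0.2]
finger_gap: 57.6
finger_force: 0.2
```

Emit:
{"method": "send_rows", "body": {
  "series": [
    [[0,0,0],0,1],
    [[0,0,0],0,1],
    [[0,0,20],0,1],
    [[0,0,45],0,1],
    [[0,0,45],0,1]
  ]
}}

```text
clock: 3.7
eef_pos: [451.4, 231.2, 229.4]
eef_rot: [-3.14, -0.002, 2.94]
wrist_force: [0.6, 0.7, -1.1]
finger_gap: 52.0
finger_force: 20.0
```

Emit:
{"method": "send_rows", "body": {
  "series": [
    [[18,-41,0],1,1],
    [[18,-41,0],1,1],
    [[18,-41,0],1,1],
    [[18,-41,0],0,1],
    [[18,-41,0],0,1],
    [[18,-41,-5],0,1],
    [[18,-39,-15],0,1],
    [[0,0,-20],0,1],
    [[0,0,0],0,1],
    [[0,0,0],0,1]
  ]
}}

```text
clock: 4.7
eef_pos: [577.7, -53.2, 188.8]
eef_rot: [3.141, -0.001, 2.993]
wrist_force: [-0.1, 0.5, -0.6]
finger_gap: 51.8
finger_force: 20.0
```

```bash
python3 - <<'E'
from h import *
s=read_state(); print(s["clock"],s["eef_pos"],s["eef_rot"],s["wrist_force"])
a=camera("wrist"); t=camera("top")
cv2.imwrite("pics/w2.png",a["color"])
for n,p in(("w",a),("t",t)):
 for th in ["pack_0","deck_top","vial_mid","knob_flange"]:
  print(n,th,[(np.round(w(p,d["point"])).tolist(),np.round(px(p,w(p,d["point"]))).tolist(),round(d["confidence"],2)) for d in spot_point(th,p)])
E
```

```text
4.7 [577.67514977 -53.19353477 188.78460457] [ 3.14149705e+00 -8.17192143e-04  2.99280240e+00] [-0.11209554  0.46814599 -0.5946743 ]
w pack_0 [([562.0, 145.0, 3.0], [547.0, 152.0], 0.93), ([586.0, -56.0, 67.0], [276.0, 256.0], 0.63)]
w deck_top [([551.0, -116.0, 54.0], [170.0, 209.0], 0.75)]
w vial_mid [([459.0, -101.0, 62.0], [154.0, 42.0], 0.66)]
w knob_flange []
t pack_0 [([562.0, 145.0, 0.0], [235.0, 185.0], 0.86), ([452.0, 386.0, 0.0], [165.0, 214.0], 0.75), ([587.0, 436.0, 0.0], [153.0, 176.0], 0.65), ([604.0, 290.0, 5.0], [194.0, 172.0], 0.64)]
t deck_top [([548.0, -113.0, 52.0], [308.0, 189.0], 0.97)]
t vial_mid [([457.0, -98.0, 62.0], [304.0, 215.0], 0.83)]
t knob_flange [([520.0, -284.0, 69.0], [360.0, 198.0], 0.85)]
```

View pics/w2.png

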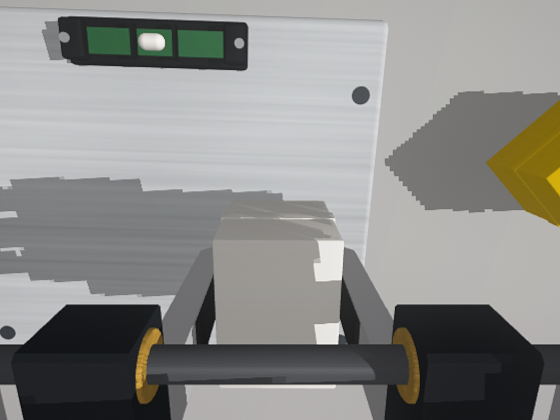

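Emit:
{"method": "send_rows", "body": {
  "series": [
    [[0,0,-14],0,1],
    [[0,0,-2],0,1],
    [[0,0,-2],0,1],
    [[0,0,0],0,1]
  ]
}}

```text
clock: 5.6
eef_pos: [577.7, -53.6, 170.2]
eef_rot: [3.142, -0.001, 2.992]
wrist_force: [0.2, -0.1, -1.1]
finger_gap: 52.0
finger_force: 20.0
```

Emit:
{"method": "send_rows", "body": {
  "series": [
    [[0,0,-1],0,1],
    [[0,0,-1],0,1],
    [[0,0,0],0,1]
  ]
}}

```text
clock: 5.9
eef_pos: [578.0, -53.6, 169.0]
eef_rot: [-3.142, 0.001, 2.993]
wrist_force: [-0.8, -0.2, 0.9]
finger_gap: 52.0
finger_force: 20.0
```

Emit:
{"method": "send_rows", "body": {
  "series": [
    [[0,0,-1],0,1],
    [[0,0,0],0,1],
    [[0,0,0],0,1]
  ]
}}

```text
clock: 6.2
eef_pos: [578.1, -53.6, 168.8]
eef_rot: [-3.142, 0.001, 2.993]
wrist_force: [-2.6, 1.3, 9.2]
finger_gap: 51.8
finger_force: 20.0
```

Emit:
{"method": "send_rows", "body": {
  "series": [
    [[0,0,0],0,-0.6],
    [[0,0,0],0,-0.6],
    [[0,0,0],0,-0.6],
    [[0,0,0],0,-0.6],
    [[0,0,30],0,-0.6],
    [[0,0,50],0,-1],
    [[0,0,30],0,-1],
    [[0,50,0],0,-1],
    [[0,50,0],0,-1],
    [[0,50,0],0,-1],
    [[0,50,0],0,-1],
    [[0,50,0],0,-1]
  ]
}}

```text
clock: 7.4
eef_pos: [577.5, 198.4, 277.7]
eef_rot: [3.142, 0.0, 2.992]
wrist_force: [0.4, -0.1, -0.2]
finger_gap: 94.1
finger_force: 0.0
```

Emit:
{"method": "send_rows", "body": {
  "series": [
    [[0,45,0],0,-1],
    [[0,45,0],0,-1],
    [[0,0,0],0,-1]
  ]
}}

```text
clock: 7.7
eef_pos: [576.8, 291.0, 276.9]
eef_rot: [3.141, -0.001, 2.997]
wrist_force: [0.7, 0.0, -0.5]
finger_gap: 93.9
finger_force: 0.0
```

```bash
python3 - <<'E'
from h import *
s=read_state(); print(s["clock"],s["eef_pos"],s["eef_rot"],s["wrist_force"],s["finger_gap"])
a=camera("wrist"); t=camera("top")
for n,p in(("w",a),("t",t)):
 print(n,[(np.round(w(p,d["point"])).tolist(),np.round(px(p,w(p,d["point"]))).tolist(),round(d["confidence"],2)) for d in spot_point("pack_0",p)])
c=np.hstack([a["color"],cv2.resize(t["color"][160:250,180:360],(560,280))[:, :]] ) if 0 else None
b=cv2.resize(t["color"][150:240,170:350],(540,270))
im=np.zeros((600,800,3),np.uint8); im[:300,:400]=cv2.resize(a["color"],(400,300)); im[300:570,:540]=b
cv2.imwrite("pics/m1.png",im); cv2.imwrite("pics/w3.png",a["color"])
E
```

```text
7.7 [576.77855205 291.02956612 276.94014987] [ 3.14125926e+00 -7.11177040e-04  2.99711432e+00] [ 0.69142407  0.00217553 -0.52985346] 93.88052629792593
w [([448.0, 386.0, 2.0], [363.0, 32.0], 0.97), ([559.0, 142.0, 2.0], [126.0, 192.0], 0.88), ([605.0, 288.0, 1.0], [279.0, 215.0], 0.78), ([584.0, 432.0, 1.0], [422.0, 174.0], 0.7)]
t [([559.0, 143.0, 0.0], [235.0, 186.0], 0.81), ([578.0, -53.0, 50.0], [291.0, 180.0], 0.75)]
```

View pics/m1.png

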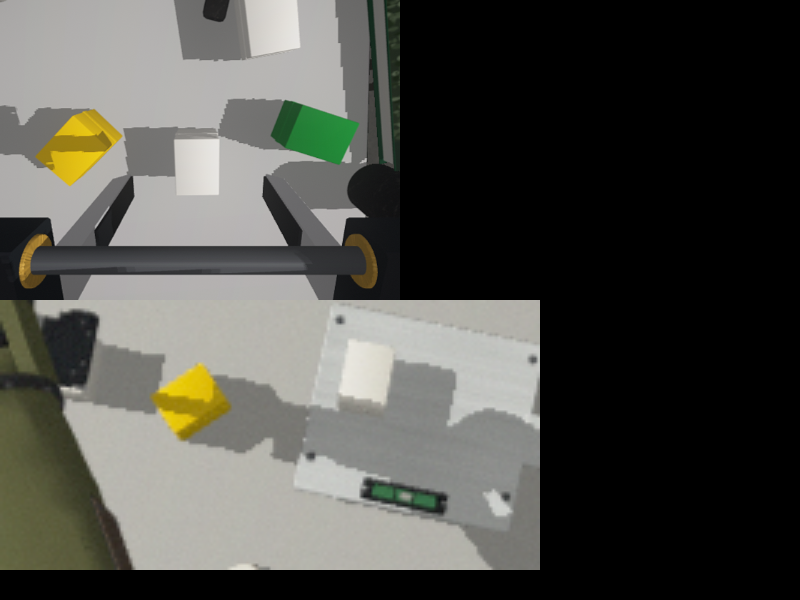

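```bash
python3 - <<'E'
from h import *
a=camera("wrist")
m=[d["mask"] for d in regions_of("pack_0",a)]
g=a["color"].min(2)>200
for k in m:
  k=(k&g).astype(np.uint8); c=cv2.findContours(k,0,2)[0]
  if not c: continue
  c=max(c,key=cv2.contourArea)
  if cv2.contourArea(c)<1000: continue
  P=np.array([ray(a,u,64)[:2] for u in c[:,0].astype(float)],np.float32); print(cv2.minAreaRect(P))
P=np.array([ray(a,u,64)[:2] for u in [(244,192),(305,192),(307,272),(246,273)]]); print(P.round(),P.mean(0))
E
```

```text
((463.1903381347656, 386.37371826171875), (49.12078857421875, 50.535125732421875), 0.4097948372364044)
((603.0624389648438, 285.9248962402344), (50.98814392089844, 68.63998413085938), 82.0794677734375)
[[564. 259.]
 [572. 309.]
 [643. 301.]
 [636. 248.]] [603.57928935 279.26309354]
```

Emit:
{"method": "send_rows", "body": {
  "series": [
    [[26,-5,-20],0,-1],
    [[0,0,-45],0,-1],
    [[0,0,-45],0,-1],
    [[0,0,-35],0,-1],
    [[0,0,-13],0,-1],
    [[0,0,0],0,-1],
    [[0,0,0],0,1],
    [[0,0,0],0,1],
    [[0,0,0],0,1],
    [[0,0,0],0,1],
    [[0,0,0],0,1],
    [[0,0,0],0,1]
  ],
  "squeeze": 20
}}

```text
clock: 9.2
eef_pos: [603.9, 281.5, 120.0]
eef_rot: [3.141, 0.001, 2.993]
wrist_force: [-0.6, 0.8, 2.4]
finger_gap: 51.8
finger_force: 20.0
```

Emit:
{"method": "send_rows", "body": {
  "series": [
    [[0,0,0],0,1],
    [[0,0,20],0,1],
    [[0,0,45],0,1],
    [[0,0,45],0,1],
    [[0,0,45],0,1],
    [[0,0,0],0,1]
  ]
}}

```text
clock: 9.8
eef_pos: [604.8, 281.8, 281.6]
eef_rot: [3.137, 0.009, 2.992]
wrist_force: [0.9, -0.8, -1.1]
finger_gap: 51.1
finger_force: 20.0
```

Emit:
{"method": "send_rows", "body": {
  "series": [
    [[-4,-45,0],0,1],
    [[-4,-45,0],0,1],
    [[-4,-45,0],0,1],
    [[-4,-45,0],0,1],
    [[-4,-45,0],0,1],
    [[-4,-45,0],0,1],
    [[-4,-45,0],0,1],
    [[-5,-46,0],0,1],
    [[-5,-46,0],0,1],
    [[-6,-47,0],0,1],
    [[0,0,-40],0,1],
    [[0,0,-40],0,1]
  ]
}}

```text
clock: 11.0
eef_pos: [559.3, -174.1, 193.4]
eef_rot: [-3.141, 0.001, 2.99]
wrist_force: [1.5, -0.4, -1.4]
finger_gap: 52.0
finger_force: 20.0
```

Emit:
{"method": "send_rows", "body": {
  "series": [
    [[0,0,-15],0,1],
    [[0,0,-3],0,1],
    [[0,0,-2],0,1],
    [[0,0,0],0,1]
  ]
}}

```text
clock: 11.4
eef_pos: [560.4, -172.5, 176.1]
eef_rot: [-3.141, 0.002, 2.993]
wrist_force: [-0.2, 0.1, -1.3]
finger_gap: 52.2
finger_force: 20.0
```

Emit:
{"method": "send_rows", "body": {
  "series": [
    [[0,0,-2],0,1],
    [[0,0,-1],0,1],
    [[0,0,0],0,1]
  ]
}}

```text
clock: 11.7
eef_pos: [559.9, -172.6, 172.0]
eef_rot: [-3.141, 0.0, 2.993]
wrist_force: [-1.4, -0.1, -1.5]
finger_gap: 52.0
finger_force: 20.0
```

Emit:
{"method": "send_rows", "body": {
  "series": [
    [[0,0,-1],0,1],
    [[0,0,0],0,1]
  ]
}}

```text
clock: 11.9
eef_pos: [559.8, -172.6, 170.6]
eef_rot: [3.142, -0.0, 2.992]
wrist_force: [-0.2, -0.3, -1.0]
finger_gap: 51.9
finger_force: 20.0
```

Emit:
{"method": "send_rows", "body": {
  "series": [
    [[0,0,-1],0,1],
    [[0,0,0],0,1]
  ]
}}

```text
clock: 12.1
eef_pos: [560.0, -172.7, 170.0]
eef_rot: [-3.141, 0.001, 2.993]
wrist_force: [-0.8, 0.6, 4.2]
finger_gap: 52.1
finger_force: 20.0
```

Emit:
{"method": "send_rows", "body": {
  "series": [
    [[0,0,-1],0,1],
    [[0,0,0],0,1]
  ]
}}

```text
clock: 12.3
eef_pos: [560.1, -172.7, 169.4]
eef_rot: [-3.141, 0.001, 2.992]
wrist_force: [-1.3, 0.7, 7.3]
finger_gap: 51.9
finger_force: 20.0
```

Emit:
{"method": "send_rows", "body": {
  "series": [
    [[0,0,0],0,-0.6],
    [[0,0,0],0,-0.6],
    [[0,0,0],0,-0.6],
    [[0,0,0],0,-0.6],
    [[0,0,30],0,-0.6],
    [[0,0,50],0,-1],
    [[-8,-23,20],-7.7,-1],
    [[-8,-23,0],-7.7,-1],
    [[-8,-22,0],-7.7,-1],
    [[-8,-22,0],-7.7,-1],
    [[-7,-22,0],-7.7,-1],
    [[0,0,0],0,-1]
  ]
}}

```text
clock: 13.5
eef_pos: [520.0, -286.6, 268.5]
eef_rot: [-3.141, -0.0, 2.315]
wrist_force: [-0.4, 1.0, 0.2]
finger_gap: 94.2
finger_force: 0.0
```

```bash
python3 - <<'E'
from h import *
s=read_state(); print(s["clock"],s["eef_pos"],s["eef_rot"],s["wrist_force"],s["joints"])
a=camera("wrist"); t=camera("top")
for n,p in(("w",a),("t",t)):
 for th in ["pack_0","deck_top","vial_mid","knob_flange"]:
  print(n,th,[(np.round(w(p,d["point"])).tolist(),np.round(px(p,w(p,d["point"]))).tolist(),round(d["confidence"],2)) for d in spot_point(th,p)])
b=cv2.resize(t["color"][165:235,270:390],(480,280))
im=np.zeros((600,500,3),np.uint8); im[:300,:400]=cv2.resize(a["color"],(400,300)); im[300:580,:480]=b
cv2.imwrite("pics/m2.png",im)
E
```

```text
13.5 [ 519.98535541 -286.60822006  268.46605437] [-3.14127224e+00 -9.02256325e-06  2.31465967e+00] [-0.44369927  0.97887213  0.18734559] [-5.65344869e-01  4.25110588e-01  1.43229917e+00 -3.20232800e-04
  1.28427448e+00 -1.30911770e+00]
w pack_0 [([560.0, -171.0, 53.0], [415.0, 131.0], 0.89)]
w deck_top [([548.0, -118.0, 56.0], [459.0, 67.0], 0.88)]
w vial_mid []
w knob_flange [([521.0, -284.0, 68.0], [281.0, 206.0], 0.61)]
t pack_0 [([559.0, -168.0, 52.0], [325.0, 186.0], 0.93), ([451.0, 384.0, 1.0], [166.0, 215.0], 0.9), ([586.0, 435.0, 3.0], [153.0, 176.0], 0.69), ([560.0, 143.0, 1.0], [235.0, 186.0], 0.65), ([579.0, -52.0, 51.0], [291.0, 179.0], 0.64)]
t deck_top [([550.0, -116.0, 50.0], [309.0, 188.0], 0.92)]
t vial_mid [([457.0, -97.0, 63.0], [303.0, 215.0], 0.66)]
t knob_flange []
```

View pics/m2.png

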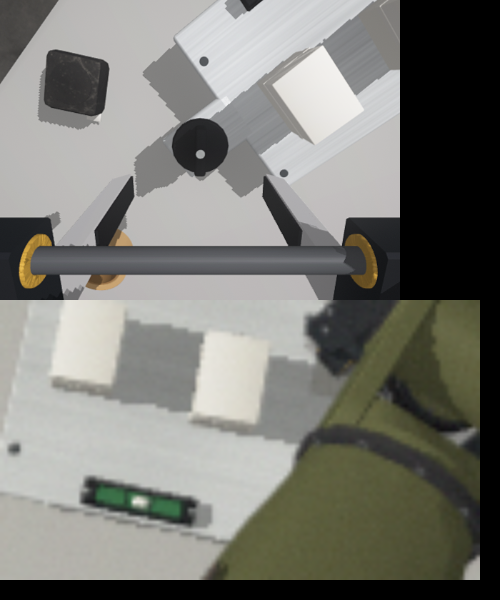

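Emit:
{"method": "send_rows", "body": {
  "series": [
    [[1,2,-40],0,-1],
    [[0,0,-40],0,-1],
    [[0,0,-14],0,-1],
    [[0,0,0],0,0],
    [[0,0,0],0,1],
    [[0,0,0],0,1],
    [[0,0,0],0,1],
    [[0,0,0],0,1],
    [[0,0,0],0,1],
    [[0,0,0],0,1],
    [[0,0,0],0,1],
    [[0,0,0],0,1]
  ],
  "squeeze": 30
}}

```text
clock: 15.2
eef_pos: [521.8, -282.6, 174.6]
eef_rot: [-3.142, -0.0, 2.321]
wrist_force: [-0.6, 0.1, 0.1]
finger_gap: 25.2
finger_force: 0.0
```

Emit:
{"method": "send_rows", "body": {
  "series": [
    [[0,0,0],0,1],
    [[0,0,0],0,1],
    [[0,0,0],0,1],
    [[0,0,0],0,1],
    [[0,0,0],0,1]
  ]
}}

```text
clock: 15.7
eef_pos: [521.5, -283.6, 174.7]
eef_rot: [-3.14, 0.001, 2.32]
wrist_force: [-2.6, -8.6, 0.2]
finger_gap: 11.7
finger_force: 29.8
```

Emit:
{"method": "send_rows", "body": {
  "series": [
    [[0,-1,-3],0,1],
    [[0,0,-3],0,1],
    [[0,0,0],0,1]
  ]
}}

```text
clock: 16.0
eef_pos: [522.1, -284.5, 169.9]
eef_rot: [-3.142, 0.003, 2.32]
wrist_force: [-2.7, -4.6, 10.4]
finger_gap: 11.5
finger_force: 30.0
```

Emit:
{"method": "send_rows", "body": {
  "series": [
    [[0,0,-2],0,1],
    [[0,0,0],0,1],
    [[0,0,0],0,1]
  ]
}}

```text
clock: 16.3
eef_pos: [522.5, -284.6, 169.1]
eef_rot: [3.141, 0.005, 2.32]
wrist_force: [-2.9, -3.9, 18.9]
finger_gap: 11.6
finger_force: 30.0
```

```bash
cat > bub.py <<'E'
from h import *
import sys
s=read_state(); print(s["clock"],s["eef_pos"].round(1),s["eef_rot"].round(3),s["wrist_force"].round(1),s["finger_force"])
t=camera("top")
C=np.array([549.5,-115,0]); X=np.array([.989,-.15,0]); Y=np.array([.15,.989,0])
# rectified vial strip: 4 px/mm, along deck y (+-45) and x (+-12) about vial_mid
q=[px(t,C-93*X+i*45*Y+j*14*X+[0,0,64]) for i,j in((1,1),(-1,1),(-1,-1),(1,-1))]
M=cv2.getPerspectiveTransform(np.float32(q),np.float32([[0,0],[720,0],[720,224],[0,224]]))
r=cv2.warpPerspective(t["color"],M,(720,224),flags=cv2.INTER_CUBIC)
cv2.imwrite("pics/v%s.png"%sys.argv[1],r)
hsv=cv2.cvtColor(r,cv2.COLOR_BGR2HSV).astype(int)
gr=(hsv[...,1]>90)&(hsv[...,0]>40)&(hsv[...,0]<90)
yy=np.argwhere(gr); 
if len(yy):
  r0=int(np.median(yy[:,0])); p=lambda x:(360-x)/8
  print("green y-range mm",p(yy[:,1].min()),p(yy[:,1].max()),"row",r0)
  band=r[r0-12:r0+12].min(2).mean(0); x0,x1=np.percentile(yy[:,1],[2,98]).astype(int)
  b=np.clip(band-110,0,None); b[:x0]=0; b[x1:]=0
  gm=(p(yy[:,1].min())+p(yy[:,1].max()))/2
  print("bubble mm",(b*p(np.arange(720))).sum()/max(b.sum(),1)-gm,"peak",band.max())
  print(np.round(band[::16]).astype(int).tolist())
E
python3 bub.py 1
```

```text
16.3 [ 522.5 -284.6  169.1] [3.141 0.005 2.32 ] [-2.9 -3.9 18.9] 30.036540627479553
green y-range mm 37.625 -35.5 row 113
bubble mm 5.099179174979154 peak 232.66666666666666
[105, 72, 44, 38, 44, 50, 52, 58, 62, 61, 60, 60, 59, 60, 55, 68, 92, 151, 210, 232, 221, 198, 144, 91, 63, 60, 55, 52, 54, 57, 58, 59, 59, 58, 58, 59, 59, 60, 61, 54, 43, 34, 41, 76, 99]
```

View pics/v1.png

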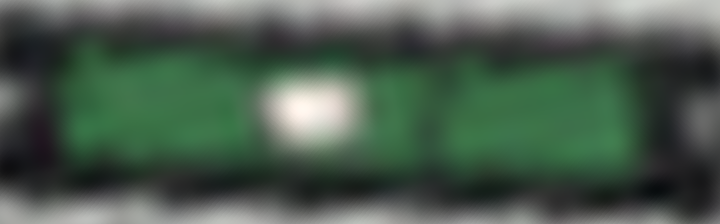

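Emit:
{"method": "send_rows", "body": {
  "series": [
    [[0,0,0],0,1],
    [[0,0,0],0,1],
    [[0,0,0],0,1],
    [[0,0,0],0,1],
    [[0,0,0],0,1],
    [[0,0,0],0,1],
    [[0,0,0],0,1],
    [[0,0,0],0,1],
    [[0,0,0],0,1],
    [[0,0,0],0,1],
    [[0,0,0],0,1],
    [[0,0,0],0,1]
  ]
}}

```text
clock: 17.55
eef_pos: [522.6, -284.6, 169.1]
eef_rot: [3.141, 0.005, 2.32]
wrist_force: [-4.2, -4.2, 18.9]
finger_gap: 11.9
finger_force: 30.0
```

```bash
python3 bub.py 2
```

```text
17.55 [ 522.6 -284.6  169.1] [3.141 0.005 2.32 ] [-4.2 -4.2 18.9] 30.03653883934021
green y-range mm 37.875 -34.875 row 116
bubble mm 14.360245178422486 peak 239.20833333333334
[99, 69, 41, 36, 43, 52, 55, 57, 58, 58, 55, 48, 132, 222, 234, 200, 154, 141, 145, 107, 65, 54, 55, 61, 61, 59, 55, 52, 54, 57, 58, 59, 60, 59, 60, 61, 60, 60, 60, 53, 44, 35, 40, 73, 97]
```

Emit:
{"method": "send_rows", "body": {
  "series": [
    [[0,0,0.5],-7.5,1],
    [[0,0,0.5],-7.5,1],
    [[0,0,0.5],-7.5,1],
    [[0,0,0.5],-7.5,1],
    [[0,0,0.5],-7.5,1],
    [[0,0,0.5],-7.5,1],
    [[0,0,0],0,1],
    [[0,0,0],0,1]
  ]
}}

```text
clock: 18.4
eef_pos: [522.7, -284.3, 172.3]
eef_rot: [3.138, 0.003, 1.535]
wrist_force: [-2.4, -0.0, 20.6]
finger_gap: 11.8
finger_force: 30.0
```

Emit:
{"method": "send_rows", "body": {
  "series": [
    [[0,0,0],0,1],
    [[0,0,0],0,1],
    [[0,0,0],0,1],
    [[0,0,0],0,1],
    [[0,0,0],0,1],
    [[0,0,0],0,1],
    [[0,0,0],0,1],
    [[0,0,0],0,1],
    [[0,0,0],0,1],
    [[0,0,0],0,1],
    [[0,0,0],0,1],
    [[0,0,0],0,1]
  ]
}}

```text
clock: 19.6
eef_pos: [522.7, -284.3, 172.3]
eef_rot: [3.138, 0.003, 1.535]
wrist_force: [-3.2, -1.1, 20.8]
finger_gap: 11.9
finger_force: 30.0
```

```bash
python3 bub.py 3
```

```text
19.6 [ 522.7 -284.3  172.3] [3.138e+00 3.000e-03 1.535e+00] [-3.2 -1.1 20.8] 30.001937448978424
green y-range mm 38.0 -35.125 row 113
bubble mm 3.763333512933226 peak 248.75
[92, 58, 37, 40, 51, 58, 58, 57, 55, 58, 59, 59, 60, 60, 56, 59, 62, 140, 231, 242, 226, 234, 199, 142, 96, 64, 53, 50, 55, 59, 58, 58, 58, 58, 59, 61, 61, 62, 64, 56, 43, 34, 40, 68, 96]
```

Emit:
{"method": "send_rows", "body": {
  "series": [
    [[0,0,0.4],-6,1],
    [[0,0,0.5],-6,1],
    [[0,0,0.3],-4,1],
    [[0,0,0],0,1],
    [[0,0,0],0,1],
    [[0,0,0],0,1],
    [[0,0,0],0,1],
    [[0,0,0],0,1],
    [[0,0,0],0,1],
    [[0,0,0],0,1],
    [[0,0,0],0,1],
    [[0,0,0],0,1]
  ]
}}

```text
clock: 20.85
eef_pos: [522.7, -284.2, 173.4]
eef_rot: [3.137, 0.001, 1.256]
wrist_force: [-3.5, 0.4, 20.7]
finger_gap: 11.8
finger_force: 30.0
```

Emit:
{"method": "send_rows", "body": {
  "series": [
    [[0,0,0],0,1],
    [[0,0,0],0,1],
    [[0,0,0],0,1],
    [[0,0,0],0,1],
    [[0,0,0],0,1],
    [[0,0,0],0,1],
    [[0,0,0],0,1],
    [[0,0,0],0,1],
    [[0,0,0],0,1],
    [[0,0,0],0,1],
    [[0,0,0],0,1],
    [[0,0,0],0,1]
  ]
}}

```text
clock: 22.05
eef_pos: [522.7, -284.2, 173.4]
eef_rot: [3.137, 0.001, 1.256]
wrist_force: [-3.2, 0.1, 20.9]
finger_gap: 11.6
finger_force: 30.0
```

```bash
python3 bub.py 4; python3 -c "
from h import *
t=camera('top');print([(np.round(w(t,d['point'])),d['confidence']) for d in spot_point('pack_0',t)])"
```

```text
22.05 [ 522.7 -284.2  173.4] [3.137e+00 1.000e-03 1.256e+00] [-3.2  0.1 20.9] 30.005857050418854
green y-range mm 37.875 -35.5 row 111
bubble mm 0.7562538319414063 peak 246.95833333333334
[96, 59, 33, 35, 49, 60, 62, 62, 60, 61, 61, 59, 60, 62, 63, 57, 45, 44, 78, 176, 245, 233, 226, 220, 179, 122, 78, 49, 54, 59, 62, 61, 61, 61, 61, 62, 62, 61, 61, 53, 43, 28, 38, 89, 117]
[(array([ 560., -168.,   52.]), 0.97), (array([582., -54.,  51.]), 0.91), (array([455., 384.,   2.]), 0.84), (array([587., 438.,   2.]), 0.77), (array([561., 142.,   0.]), 0.74)]
```

View pics/v4.png

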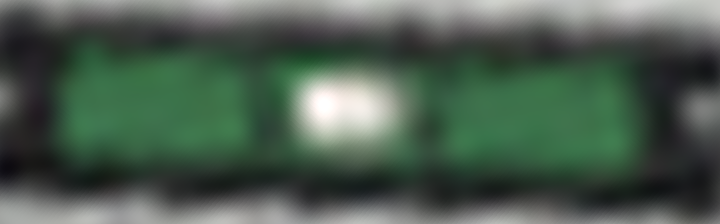

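```bash
python3 -c "
from cell import *
print(sign_off())"
```

```text
the job is handed in; nothing more can be done
None
```

I handed the job in at 22 s with no verdict shown: two packs stand on the deck, the third stands on the bench, and the arm is still pressing the knob down at about 21 N with the bubble within about 1 mm of centre.

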